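Switch the glass stones to the other tray

TASK

The seesaw gate of the stone sorter is tipped towards one tray. With the fingertips, rock it over its pivot until it rests fully tipped to the other side; then push the shutter on the feed channel fully open, so that the three waiting glass stones roll by themselves down the other chute into its tray. Grasp nothing, do not touch the stones, leave the shutter open, and leave the jar, the mug and the brush where they stand.

Things in the scene. Friction and masses are not known exactly. Their poses are not given: they have to be found in the camera images.
- sorter: The fixed stone sorter, on a plywood board 150 mm (x) by 610 mm (y), 12 mm thick. Origin on the table top straight below the gate's pivot; z up, y towards the left tray, x away from the gate along the feed channel. The gate's trough runs along y; from each of its ends an aluminium chute (y = +-114 to +-181 mm, rims up to 99 mm above the table) leads down into a tray.
- tray_left (a point): Centre of the left tray's inner floor, 17 mm above the table and 237 mm from the pivot along the sorter's +y. Open wooden tray 120 mm (x) by 125 mm (y), walls up to 67 mm above the table.
- tray_right (a point): Centre of the inner floor of the same tray on the right, 237 mm from the pivot along the sorter's -y.
- feed (a point): Lower lip (middle of the floor) of the aluminium feed channel, 12 mm from the pivot along the sorter's +x, 150 mm above the table. The channel runs from here to x = 216 mm, 44 mm wide, rims 177 mm above the table at the gate rising to 217 mm at the far end; it drops the stones on the middle of the trough.
- gate (a joint): Tilt of the seesaw gate, rad, about the sorter's x axis through the pivot, 115 mm above the table. -0.30 = left (+y) end fully down, stones go left; +0.30 = right (-y) end fully down, stones go right. Top-heavy: it rests at one of these two stops, and once pushed past level it falls over to the other stop by itself. Less than 1.5 N on the raised end rocks it.
- gate_left (a point): Centre of the trough's floor (upper face) 100 mm left (+y) of the pivot: the spot to press down when the left end is the raised one. The trough is of steel sheet, 220 mm long (y), 52 mm wide (x), 44 mm clear inside, walls 20 mm above the floor. At +-0.30 rad the spot is 30 mm higher or lower than when level.
- gate_right (a point): The same spot 100 mm right (-y) of the pivot, 10 mm from the trough's right end.
- gate_weight (a point): Centre of the gate's dark steel weight, a round bar 32 mm in diameter and 36 mm long (along x), on a 64 mm wide upright plate on the robot's side of the trough, 80 mm above the pivot when level and 38 mm towards the sorter's -x. It swings with the gate, 24 mm to the side that is down.
- shutter (a joint): Opening of the shutter that holds the stones back in the feed channel, m. 0 = shut; 0.045 = fully open, against its stop. It slides along the sorter's +y only, with about 1.2 N of friction, and stays where it is left. The stones run past once it is more than about 25 mm open.
- shutter_handle (a point): Centre of the shutter's brown wooden handle, a block 30 mm (x) by 12 mm (y) by 45 mm (z), edges along the sorter's axes. When shut it lies above the middle of the feed channel, 55 mm from the pivot along the sorter's +x; its underside clears the channel's rims by about 8 mm. Push its -y face towards +y.
- stone0_center (a point): Centre of glass stone 0 (first in the queue behind the shutter), a ball 25 mm in diameter, 20 g. Not to be touched.
- stone1_center (a point): Centre of glass stone 1 (second in the queue behind the shutter), a ball 25 mm in diameter, 20 g. Not to be touched.
- stone2_center (a point): Centre of glass stone 2 (last in the queue behind the shutter), a ball 25 mm in diameter, 20 g. Not to be touched.
- jar: Bystander: closed glass jar 64 mm in diameter, 95 mm high, standing on the table left of the feed channel; origin at the centre of its underside.
- mug: Bystander: white mug 76 mm in diameter, 85 mm high, standing on the table right of the feed channel; origin at the centre of its underside.
- brush: Bystander: hand brush about 200 mm long and 20 mm high, lying flat on the table between the sorter and the robot; origin at the middle of its underside.
Not all that is in view belongs to the job. Leave any pink look-alike of the part that bears stone2_center alone.

How it is judged:
By the outcome, as a careful person would: the job done as asked, in the order asked, and still so for the second after the job is handed in, with the robot touching nothing.
It also fails if it takes over 43 s, if anything falls off the work surface, if the arm or the gripper's body presses on something with over 40 N, if the wrist force passes 120 N, or if a joint passes its speed limit or range.

ROBOT

A 7-joint arm with a two-finger parallel gripper is mounted at the origin on the work surface. World frame = base frame: x ahead of the robot, y to its left, z up, the work surface at z = 0. Lengths are in m, angles in rad, forces in N, time in s.
With the tool pointing down it reaches from about 0.4 to 0.85 m from the base axis. Payload 10.4 kg.
Tool frame: the origin (TCP) lies on the mounting face of the last link; the fingertips stand r.tips_ahead ahead of it and the grasp point (between the pads) lies 164 mm ahead of it (r.tips_ahead is the distance from the TCP to the fingertips, in m); z points along the fingers, y is the line along which they close (so a half turn about z gives the same grasp; the last joint's range is limited). The gripper opens to 87 mm and grips with 3 to 60 N. Pads are 19 mm wide; open, the fingers measure 117 mm over their backs; the gripper's body (75 mm by 190 mm) begins 51 mm behind the grasp point.
Start: joints at [-1.331, 0.332, -0.065, 1.46, 0.022, 1.35, -0.088], TCP at [0.162, 0.604, 0.405] pointing down, gripper open.
Joint ranges: [-2.6, 2.6], [-0.5, 2.12], [-1.47, 1.34], [0.16, 2.42], [-1.27, 4.41], [0.06, 2.06], [-2.6, 2.6]. Speed limits (rad/s): [2.22, 2.22, 2.79, 2.79, 3.14, 3.14, 3.14].

INTERFACE

Orientations are given as a unit quaternion [x, y, z, w].
In Python, from bench import telemetry, imaging, job, r gives the robot as it stands.
- The arm moves only by the tool move_arm, never from a script. Its argument "steps" is a list of rows, each an object of numbers: "dx", "dy", "dz": the shift along the tool's x, y, z in cm; "spin": the turn about the tool's z in rad. In form: [{"dx": .., "dy": .., "dz": .., "spin": ..}, ...]. A call has 1 to 12 rows; each row shifts and turns the commanded pose from where the row before left it, along the tool's axes as they then stand; what a row does not reach is not made up. A row lasts 1/10 s, in which the tool goes at most 50 mm and 8.59 degrees, less where a joint would pass 70% of its speed; a pose out of reach is approached as far as the arm can. A call with a gripper value outside its range is refused whole. "claw" is the finger opening in cm, from 0 to 8.7, set as the call begins (left out, the last holds). The fingers move at their own pace and stop on an object; "squeeze" is the grip in N (left out, the last holds). Time passes only in rows, so rows that do not move let the fingers close. It gives the time, the measured TCP pose, the force, the opening and the grip force at its end, in the units of the state.
- telemetry.read_state(): the state, without advancing time (a new reading comes with each control period).
- imaging.camera(name): name is "side" or "top"; returns a dict with "img" (400x640x3 uint8, red, green, blue), "camera_matrix" (3x3 intrinsics, pixels), "R" (3x3) and "t" (3): a world point X has camera coordinates R X + t. Camera axes: x right, y down, z forward; pixel columns grow to the right and rows downward; lengths in m; the calibration is good to about 2 mm. A picture is of the moment at which its call begins. There is no depth.
- job.close_job(): hands the job in; it is judged then, once.
The state is a dict: "time": time; "joint_positions": joint angles; "joint_vel": joint speeds; "joint_torque": joint torques, N m; "ee_pos": TCP position; "eef_rot": TCP orientation; "ft_force": force on the tool from outside, world axes, zero at the start; "torque": the same for the moment, N m; "width": finger opening in m; "grip_force": force on a finger pad.
Only numpy, scipy, OpenCV 4.12 (cv2) and the standard library are available. Lean on these libraries where they do the work, as an engineer would, in place of code of your own. Each camera call takes 0.05 s, during which the arm holds its last target. There are 200 camera calls.

## Working session

There is one attempt and no reset: what is moved stays moved. The work goes in short steps, Python scripts to look and compute and a tool call to move; the robot and the scene stay as the last step left them, time stands still between calls to the robot, and variables do not carry over. Pictures are saved under pics/ and viewed, at most 10 in all, crops included, and the job is handed in when it is done.

Besides the shell and the picture viewer there is one more tool, called after ">>>" by a JSON object that holds its "fn" and its "kwargs". move_arm: Moves the arm, as the interface text tells. Its arguments: {"type":"object","properties":{"steps":{"type":"array","items":{"type":"object","properties":{"dx":{"type":"number"},"dy":{"type":"number"},"dz":{"type":"number"},"spin":{"type":"number"}}}},"claw":{"type":"number"},"squeeze":{"type":"number"}},"required":["steps"]}

```bash
mkdir -p pics
python3 - <<'E'
from bench import telemetry, imaging, job, r
import cv2,pickle,numpy as np
d={}
for n in("side","top"):
    c=imaging.camera(n); d[n]=c; cv2.imwrite(f"pics/{n}0.png",c["img"][:,:,::-1]); print(n,c["camera_matrix"],c["R"],c["t"])
pickle.dump(d,open("c0.pkl","wb"))
s=telemetry.read_state();print(s["time"],s["ee_pos"],s["eef_rot"],s["width"],r.tips_ahead)
E
```

```text
side [[487.62904471   0.         313.59119838]
 [  0.         487.62904471 209.08453688]
 [  0.           0.           1.        ]] [[ 0.90711021 -0.42046611 -0.0189559 ]
 [-0.26057368 -0.52565084 -0.80981019]
 [ 0.33053355  0.7395265  -0.58638565]] [-0.51040866  0.28037315  0.86628767]
top [[388.9187848    0.         317.52924416]
 [  0.         388.9187848  199.67997201]
 [  0.           0.           1.        ]] [[ 0.02302504 -0.99965787  0.01240964]
 [-0.98684991 -0.02471301 -0.15973889]
 [ 0.15999092 -0.00856845 -0.9870813 ]] [0.02134043 0.59018104 0.80597585]
0.1 [0.16230674 0.6034363  0.40405324] [ 1.30985345e-01  9.91384109e-01 -6.20974391e-04 -5.52293035e-05] 0.086589734888192 0.1822
```

View pics/side0.png

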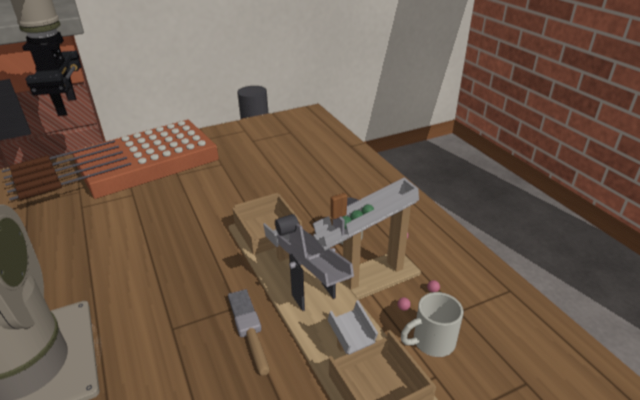

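View pics/top0.png

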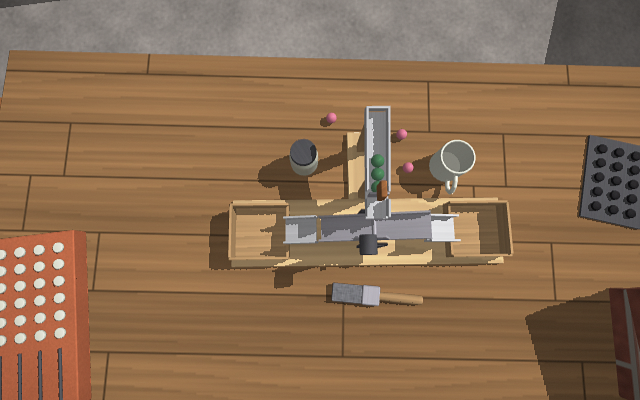

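The side view shows the trough's left end (270,235) low and its right end (350,270) high above the right chute. In the top view the weight at (368,243) lies left of the pivot at about (377,228), so the gate is tipped left and I must press the right end.

Things that could be mistaken, top-view pixels:
- **Stones:** the green ones at (377,160), (377,173) and (377,187) are the real ones. The pink balls at (331,118), (402,133) and (408,167) are look-alikes.
- **Handle:** the brown block at (383,188) is the shutter handle. The wooden trays, the support post at (355,160) and the brush handle are also brown.

I'll check this in a close crop.

Run:
```python
import cv2,pickle
d=pickle.load(open("c0.pkl","rb"))
a=d["top"]["img"][95:275,220:520,::-1]; cv2.imwrite("pics/crop1.png",cv2.resize(a,(780,468),interpolation=cv2.INTER_CUBIC))
a=d["side"]["img"][170:400,220:480,::-1]; cv2.imwrite("pics/crop2.png",cv2.resize(a,(676,598),interpolation=cv2.INTER_CUBIC))
```

```text
(no output)
```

View pics/crop1.png

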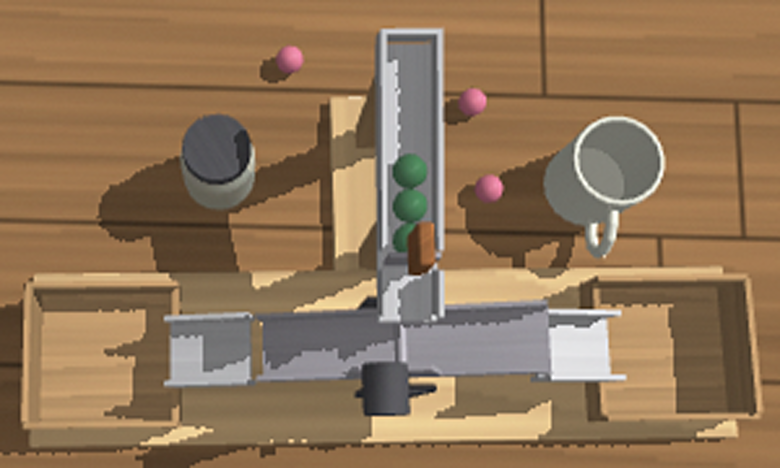

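View pics/crop2.png

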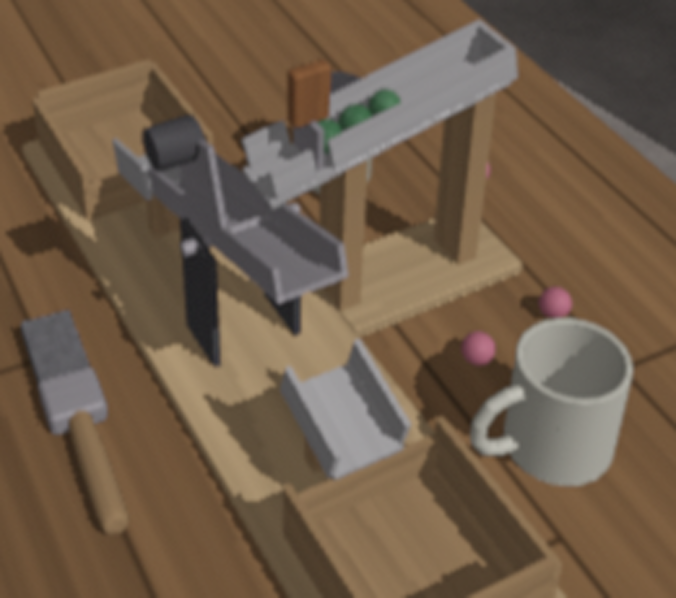

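The crops confirm it. In crop1 the handle is at (420,248) above the channel and the green stones are queued behind it at (410,170–240). The right trough end, (548,302) to (549,378), is raised, and the weight at (385,390) is swung left. Next I'll compute the sorter frame.

```bash
cat > h.py <<'E'
import numpy as np,pickle
d=pickle.load(open("c0.pkl","rb"))
def ray(n,u,v):
    c=d[n];R,t=c["R"],c["t"];return -R.T@t, R.T@np.linalg.inv(c["camera_matrix"])@[u,v,1]
def pl(n,u,v,z):
    o,k=ray(n,u,v);return o+k*(z-o[2])/k[2]
T=lambda u,v:(220+u/2.6,95+v/2.6)
S=lambda u,v:(220+u/2.6,170+v/2.6)
def proj(n,X):
    c=d[n];p=c["camera_matrix"]@(c["R"]@X+c["t"]);return p[:2]/p[2]
def tri(a,b):
    (o,k),(q,l)=ray("top",*a),ray("side",*b)
    s=np.linalg.lstsq(np.c_[k,-l],q-o,rcond=None)[0];A,B=o+k*s[0],q+l*s[1];return (A+B)/2,np.linalg.norm(A-B)
E
python3 - <<'E'
from h import *
np.set_printoptions(precision=4,suppress=True)
P={}
for k,u,v,z in [("chFL",377,30,.217),("chFR",443,30,.217),("chNL",379,320,.177),("chNR",441,320,.177),
 ("tLf",22,278,.067),("tLn",20,430,.067),("tRf",750,278,.067),("tRn",761,418,.067)]:
    P[k]=pl("top",*T(u,v),z);print(k,P[k][:2])
far=(P["chFL"]+P["chFR"])/2;near=(P["chNL"]+P["chNR"])/2
print("ch yaw",np.arctan2(*(far-near)[1::-1]),np.linalg.norm((far-near)[:2]))
for a,b in(("tLf","tRf"),("tLn","tRn")):
    k=P[a]-P[b];print("tray yaw",np.arctan2(-k[0],k[1]))
print("tray mid",sum(P[k] for k in("tLf","tLn","tRf","tRn"))/4)
for n,a,b in [("handle topR corner",(433,224),(330,64)),("gate R end near wall top",(549,378),(277,270)),("gate R end far wall top",(548,302),(340,240)),("tray far right corner",(750,278),(555,552)),("chN near-right",(441,320),(268,178))]:
    print(n,*tri(T(*a),S(*b)))
E
```

```text
chFL [ 0.7364 -0.0457]
chFR [ 0.7377 -0.0921]
chNL [ 0.5363 -0.0531]
chNR [ 0.5374 -0.0972]
tLf [0.5767 0.2256]
tLn [0.4535 0.2199]
tRf [ 0.5917 -0.3756]
tRn [ 0.4769 -0.3782]
ch yaw 0.03130680591031053 0.20024476752131073
tray yaw 0.024963707997127535
tray yaw 0.03915138284439842
tray mid [ 0.5247 -0.077   0.067 ]
handle topR corner [ 0.5944 -0.0806  0.2386] 0.0017471947693873317
gate R end near wall top [ 0.5028 -0.1777  0.167 ] 0.008379371718837235
gate R end far wall top [ 0.5533 -0.1755  0.1717] 0.0007682438775401662
tray far right corner [ 0.5917 -0.3735  0.0719] 0.0016261122726138153
chN near-right [ 0.5386 -0.0984  0.1718] 0.0012688634326219047
```

The two views agree. The sorter pivot is at about (0.525, −0.076) with a yaw of about 0.031 rad, and the handle spans z from about 0.193 to 0.238. I'll point tool y along sorter x so the 190 mm body clears the weight and channel. Tool dx is then sorter +y, and dy is sorter +x.

>>> {"fn": "move_arm", "kwargs": {"steps": [{"dz": -0.7,"spin": 0.142},{"dz": -0.7,"spin": 0.142},{"dz": -0.7,"spin": 0.142},{"dz": -0.7,"spin": 0.142},{"dz": -0.7,"spin": 0.142},{"dz": -0.7,"spin": 0.142},{"dz": -0.7,"spin": 0.142},{"dz": -0.7,"spin": 0.142},{"dz": -0.7,"spin": 0.142},{}], "claw": 0}}

```text
$.steps[0]: bad value
```

>>> {"fn": "move_arm", "kwargs": {"steps": [{"dx": -3.5,"dy": 2.85},{"dx": -3.5,"dy": 2.85},{"dx": -3.5,"dy": 2.85},{"dx": -3.5,"dy": 2.85},{"dx": -3.5,"dy": 2.85},{"dx": -3.5,"dy": 2.85},{"dx": -3.5,"dy": 2.85},{"dx": -3.5,"dy": 2.85},{"dx": -3.5,"dy": 2.85},{"dx": -3.5,"dy": 2.85},{"dx": -3.5,"dy": 2.85},{"dx": -3.5,"dy": 2.85}]}}

```text
$.steps[0]: bad value
```

>>> {"fn": "move_arm", "kwargs": {"steps": [{"dx": -3.5},{"dx": -3.5},{"dx": -3.5},{"dx": -3.5},{"dx": -3.5},{"dx": -3.5},{"dx": -3.5},{"dx": -3.5},{"dx": -3.5},{"dx": -3.5},{"dx": -2},{}]}}

```text
$.steps[0]: bad value
```

```bash
cat > st.py <<'E'
from bench import telemetry, imaging
import numpy as np
from scipy.spatial.transform import Rotation as Ro
np.set_printoptions(precision=4,suppress=True)
s=telemetry.read_state();p=np.array(s["ee_pos"]);rel=p[:2]-[.525,-.076];a=.031
y=Ro.from_quat(s["eef_rot"]).as_matrix()[:,1]
print("t",s["time"],"xs,ys",rel@[np.cos(a),np.sin(a)],rel@[-np.sin(a),np.cos(a)],"tip z",p[2]-.1822,"tool y ang",np.arctan2(y[1],y[0]),"F",np.array(s["ft_force"]),"w",s["width"])
E
python3 st.py
python3 - <<'E'
from bench import imaging
import cv2,pickle
d={n:imaging.camera(n) for n in("side","top")};pickle.dump(d,open("c1.pkl","wb"))
cv2.imwrite("pics/s1.png",d["side"]["img"][:,:,::-1]);cv2.imwrite("pics/t1.png",d["top"]["img"][:,:,::-1])
E
```

```text
t 0.1 xs,ys -0.3414598519472369 0.6903515441060379 tip z 0.22185324106279367 tool y ang 1.308070597310628 F [ 0.062  -0.1801  0.8043] w 0.086589734888192
```

View pics/s1.png

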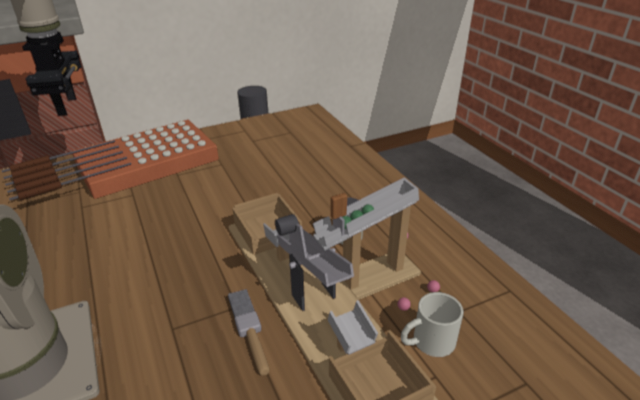

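The moves were refused because every row needs all four numbers, so nothing has moved and the side view is unchanged. I'll resend with full rows.

>>> {"fn": "move_arm", "kwargs": {"steps": [{"dx": 0,"dy": 0,"dz": -0.7,"spin": 0.142},{"dx": 0,"dy": 0,"dz": -0.7,"spin": 0.142},{"dx": 0,"dy": 0,"dz": -0.7,"spin": 0.142},{"dx": 0,"dy": 0,"dz": -0.7,"spin": 0.142},{"dx": 0,"dy": 0,"dz": -0.7,"spin": 0.142},{"dx": 0,"dy": 0,"dz": -0.7,"spin": 0.142},{"dx": 0,"dy": 0,"dz": -0.7,"spin": 0.142},{"dx": 0,"dy": 0,"dz": -0.7,"spin": 0.142},{"dx": 0,"dy": 0,"dz": -0.7,"spin": 0.142},{"dx": 0,"dy": 0,"dz": 0,"spin": 0}], "claw": 0}}

```text
time: 1.2
ee_pos: [0.1623, 0.6037, 0.4685]
eef_rot: [0.697, 0.717, 0.001, -0.0]
ft_force: [-0.4, -0.1, -0.4]
width: 0.015
grip_force: 0.0
```

```bash
python3 st.py
```

```text
t 1.2 xs,ys -0.3414276067575646 0.6905697223705087 tip z 0.2863436759565757 tool y ang 0.027717848291093954 F [-0.3852 -0.0717 -0.3913] w 0.015044311326289792
```

>>> {"fn": "move_arm", "kwargs": {"steps": [{"dx": -3.5,"dy": 2.85,"dz": 0,"spin": 0},{"dx": -3.5,"dy": 2.85,"dz": 0,"spin": 0},{"dx": -3.5,"dy": 2.85,"dz": 0,"spin": 0},{"dx": -3.5,"dy": 2.85,"dz": 0,"spin": 0},{"dx": -3.5,"dy": 2.85,"dz": 0,"spin": 0},{"dx": -3.5,"dy": 2.85,"dz": 0,"spin": 0},{"dx": -3.5,"dy": 2.85,"dz": 0,"spin": 0},{"dx": -3.5,"dy": 2.85,"dz": 0,"spin": 0},{"dx": -3.5,"dy": 2.85,"dz": 0,"spin": 0},{"dx": -3.5,"dy": 2.85,"dz": 0,"spin": 0},{"dx": -3.5,"dy": 2.85,"dz": 0,"spin": 0},{"dx": -3.5,"dy": 2.8,"dz": 0,"spin": 0}]}}

```text
time: 2.4
ee_pos: [0.5171, 0.1924, 0.4675]
eef_rot: [0.695, 0.719, 0.0, -0.0]
ft_force: [0.2, -0.8, 0.7]
width: 0.0003
grip_force: 0.0
```

>>> {"fn": "move_arm", "kwargs": {"steps": [{"dx": -3.5,"dy": 0,"dz": 0,"spin": 0},{"dx": -3.5,"dy": 0,"dz": 0,"spin": 0},{"dx": -3.5,"dy": 0,"dz": 0,"spin": 0},{"dx": -3.5,"dy": 0,"dz": 0,"spin": 0},{"dx": -3.5,"dy": 0,"dz": 0,"spin": 0},{"dx": -3.5,"dy": 0,"dz": 0,"spin": 0},{"dx": -3.5,"dy": 0,"dz": 0,"spin": 0},{"dx": -3.5,"dy": 0,"dz": 0,"spin": 0},{"dx": -3.5,"dy": 0,"dz": 0,"spin": 0},{"dx": -3.5,"dy": 0,"dz": 0,"spin": 0},{"dx": -2,"dy": 0,"dz": 0,"spin": 0},{"dx": 0,"dy": 0,"dz": 0,"spin": 0}]}}

```text
time: 3.6
ee_pos: [0.5265, -0.1791, 0.4674]
eef_rot: [0.697, 0.717, -0.001, 0.0]
ft_force: [-0.3, -0.3, -0.1]
width: 0.0005
grip_force: 0.0
```

```bash
python3 st.py
python3 - <<'E'
from bench import imaging
import cv2,pickle
d={n:imaging.camera(n) for n in("side","top")};pickle.dump(d,open("c1.pkl","wb"))
cv2.imwrite("pics/s2.png",d["side"]["img"][:,:,::-1])
E
```

```text
t 3.6 xs,ys -0.0016467041325204635 -0.10307106350309089 tip z 0.28516829325515103 tool y ang 0.029281956528971823 F [-0.2623 -0.33   -0.0601] w 0.0004983425478193699
```

View pics/s2.png

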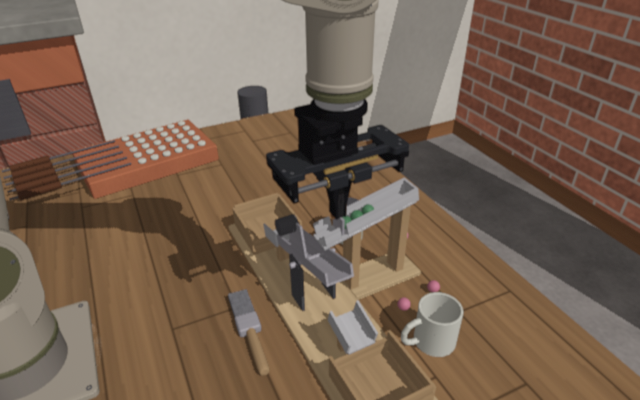

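The side view shows the closed fingertips at (337,222), above and behind the raised right trough end, with the wide body along the feed channel as planned. TCP position: xs −2 mm, ys −103 mm. Now down to the trough.

>>> {"fn": "move_arm", "kwargs": {"steps": [{"dx": 0.1,"dy": 0.15,"dz": 3,"spin": 0},{"dx": 0,"dy": 0,"dz": 3,"spin": 0},{"dx": 0,"dy": 0,"dz": 3,"spin": 0},{"dx": 0,"dy": 0,"dz": 2,"spin": 0},{"dx": 0,"dy": 0,"dz": 1,"spin": 0},{"dx": 0,"dy": 0,"dz": 0.5,"spin": 0},{"dx": 0,"dy": 0,"dz": 0.5,"spin": 0},{"dx": 0,"dy": 0,"dz": 0.5,"spin": 0}]}}

```text
time: 4.5
ee_pos: [0.5292, -0.1746, 0.3333]
eef_rot: [0.696, 0.718, 0.001, 0.001]
ft_force: [0.5, -0.5, -0.7]
width: 0.0004
grip_force: 0.0
```

>>> {"fn": "move_arm", "kwargs": {"steps": [{"dx": 0,"dy": 0,"dz": 0.4,"spin": 0},{"dx": 0,"dy": 0,"dz": 0.4,"spin": 0},{"dx": 0,"dy": 0,"dz": 0.4,"spin": 0},{"dx": 0,"dy": 0,"dz": 0.4,"spin": 0},{"dx": 0,"dy": 0,"dz": 0.4,"spin": 0},{"dx": 0,"dy": 0,"dz": 0.4,"spin": 0},{"dx": 0,"dy": 0,"dz": 0.4,"spin": 0},{"dx": 0,"dy": 0,"dz": 0.4,"spin": 0}]}}

```text
time: 5.3
ee_pos: [0.5289, -0.1748, 0.3003]
eef_rot: [0.696, 0.718, 0.0, -0.0]
ft_force: [-0.2, -0.7, 1.0]
width: 0.0005
grip_force: 0.0
```

```bash
python3 st.py
python3 - <<'E'
from bench import imaging
import cv2,pickle,numpy as np
d={n:imaging.camera(n) for n in("side","top")};pickle.dump(d,open("c2.pkl","wb"))
cv2.imwrite("pics/s3.png",cv2.resize(d["side"]["img"][130:370,200:480,::-1],(700,600),interpolation=cv2.INTER_CUBIC))
E
```

```text
t 5.3 xs,ys 0.0007914670115819528 -0.0988295713436101 tip z 0.11812594834207771 tool y ang 0.030032112685656302 F [-0.2415 -0.6637  1.0216] w 0.0005486733272624524
```

View pics/s3.png

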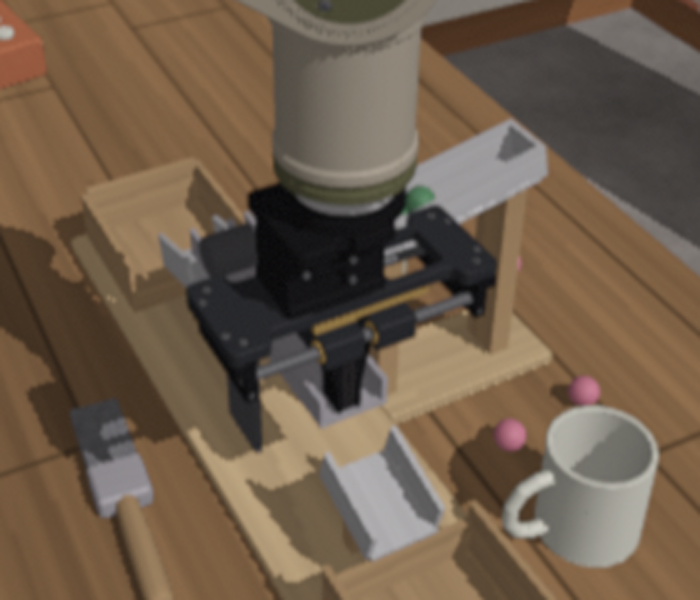

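The tip at crop pixel (343,400) sits inside the trough's right end, which is now about level, and the weight at (230,250) is clear of the body. I'll ease outwards a little and go on down.

>>> {"fn": "move_arm", "kwargs": {"steps": [{"dx": -0.1,"dy": 0,"dz": 0.4,"spin": 0},{"dx": -0.1,"dy": 0,"dz": 0.4,"spin": 0},{"dx": -0.1,"dy": 0,"dz": 0.4,"spin": 0},{"dx": -0.1,"dy": 0,"dz": 0.4,"spin": 0},{"dx": -0.1,"dy": 0,"dz": 0.2,"spin": 0},{"dx": 0,"dy": 0,"dz": 0,"spin": 0},{"dx": 0,"dy": 0,"dz": 0,"spin": 0},{"dx": 0,"dy": 0,"dz": 0,"spin": 0}]}}

```text
time: 6.2
ee_pos: [0.5291, -0.1798, 0.2829]
eef_rot: [0.696, 0.718, 0.0, 0.0]
ft_force: [0.2, -0.0, -0.4]
width: 0.0005
grip_force: 0.0
```

>>> {"fn": "move_arm", "kwargs": {"steps": [{"dx": 0,"dy": 0,"dz": -2,"spin": 0},{"dx": 0,"dy": 0,"dz": -3,"spin": 0},{"dx": 0,"dy": 0,"dz": -4,"spin": 0},{"dx": 0,"dy": 0,"dz": -4,"spin": 0},{"dx": 0,"dy": 0,"dz": -4,"spin": 0},{"dx": -2,"dy": 0,"dz": -1,"spin": 0},{"dx": -3,"dy": 0,"dz": 0,"spin": 0},{"dx": -3,"dy": 0,"dz": 0,"spin": 0},{"dx": 0,"dy": 0,"dz": 0,"spin": 0}]}}

```text
time: 7.1
ee_pos: [0.5301, -0.2637, 0.463]
eef_rot: [0.698, 0.716, -0.001, 0.001]
ft_force: [0.1, 0.2, -0.5]
width: 0.0006
grip_force: 0.0
```

```bash
python3 st.py
python3 - <<'E'
from bench import imaging
import cv2,pickle,numpy as np
d={n:imaging.camera(n) for n in("side","top")};pickle.dump(d,open("c3.pkl","wb"))
a=cv2.resize(d["side"]["img"][130:370,220:480,::-1],(433,400));b=cv2.resize(d["top"]["img"][90:280,300:480,::-1],(367,400))
cv2.imwrite("pics/s4.png",np.hstack([a,b]))
E
```

```text
t 7.1 xs,ys -0.0006936997660125284 -0.18774789601828007 tip z 0.2808163364480758 tool y ang 0.02473697956714196 F [ 0.0821  0.1952 -0.542 ] w 0.0005679864309063613
```

View pics/s4.png

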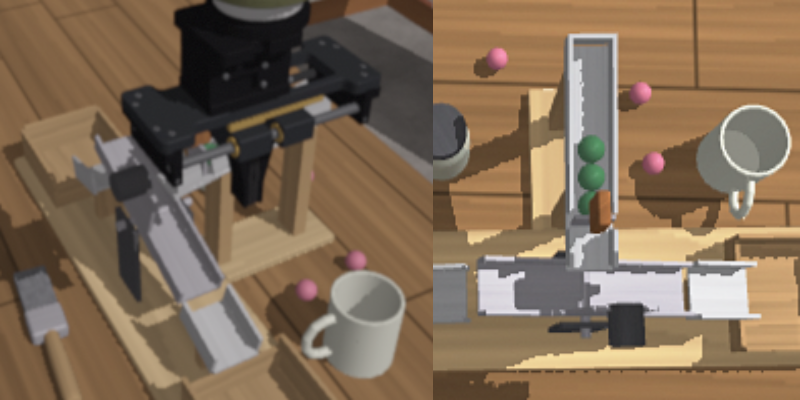

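The gate now rests tipped right: the weight is at (627,325) right of the pivot, and the trough's lower end meets the right chute at (690,290). The handle at (600,212) is untouched. Next I move to the handle's −y side, descend and push.

>>> {"fn": "move_arm", "kwargs": {"steps": [{"dx": 3,"dy": 2,"dz": 0,"spin": 0},{"dx": 3.5,"dy": 2,"dz": 0,"spin": 0},{"dx": 3,"dy": 1.5,"dz": 0,"spin": 0},{"dx": 3,"dy": 0,"dz": 0,"spin": 0},{"dx": 1.3,"dy": 0,"dz": 0,"spin": 0},{"dx": 0,"dy": 0,"dz": 2.5,"spin": 0},{"dx": 0,"dy": 0,"dz": 2.5,"spin": 0},{"dx": 0,"dy": 0,"dz": 1.5,"spin": 0},{"dx": 0,"dy": 0,"dz": 0.8,"spin": 0},{"dx": 0,"dy": 0,"dz": 0,"spin": 0}]}}

```text
time: 8.2
ee_pos: [0.5821, -0.1202, 0.3892]
eef_rot: [0.696, 0.718, -0.0, -0.0]
ft_force: [0.0, 0.3, -0.2]
width: 0.0001
grip_force: 0.0
```

```bash
python3 st.py
```

```text
t 8.2 xs,ys 0.05568537945321936 -0.04595223884824861 tip z 0.20700941347331933 tool y ang 0.0298279286053862 F [ 0.022   0.2553 -0.1778] w 0.000115923740096111
```

>>> {"fn": "move_arm", "kwargs": {"steps": [{"dx": 0.9,"dy": 0,"dz": 0,"spin": 0},{"dx": 0.9,"dy": 0,"dz": 0,"spin": 0},{"dx": 0.6,"dy": 0,"dz": 0,"spin": 0},{"dx": 0.6,"dy": 0,"dz": 0,"spin": 0},{"dx": 0.6,"dy": 0,"dz": 0,"spin": 0},{"dx": 0.6,"dy": 0,"dz": 0,"spin": 0},{"dx": 0.6,"dy": 0,"dz": 0,"spin": 0},{"dx": 0.6,"dy": 0,"dz": 0,"spin": 0},{"dx": 0.6,"dy": 0,"dz": 0,"spin": 0},{"dx": 0.6,"dy": 0,"dz": 0,"spin": 0},{"dx": 0.4,"dy": 0,"dz": 0,"spin": 0},{"dx": 0.2,"dy": 0,"dz": 0,"spin": 0}]}}

```text
time: 9.4
ee_pos: [0.58, -0.048, 0.3896]
eef_rot: [0.696, 0.718, -0.0, 0.0]
ft_force: [-0.4, -5.6, 1.0]
width: 0.0006
grip_force: 2.8
```

>>> {"fn": "move_arm", "kwargs": {"steps": [{"dx": 0.1,"dy": 0,"dz": 0,"spin": 0},{"dx": 0.1,"dy": 0,"dz": 0,"spin": 0},{"dx": 0,"dy": 0,"dz": 0,"spin": 0}]}}

```text
time: 9.7
ee_pos: [0.5799, -0.0477, 0.3897]
eef_rot: [0.697, 0.717, -0.001, 0.001]
ft_force: [0.8, -7.4, -1.7]
width: 0.0004
grip_force: 3.3
```

```bash
python3 st.py
```

```text
t 9.7 xs,ys 0.055778122065483354 0.026576818125551613 tip z 0.2074726422119916 tool y ang 0.02809729556523259 F [ 0.7978 -7.3501 -1.722 ] w 0.00041853191631205784
```

The force has risen to 7 N with no further motion, so the shutter is at its stop. I'll back off, lift clear and look.

>>> {"fn": "move_arm", "kwargs": {"steps": [{"dx": -1,"dy": 0,"dz": 0,"spin": 0},{"dx": -2,"dy": 0,"dz": 0,"spin": 0},{"dx": 0,"dy": 0,"dz": -3,"spin": 0},{"dx": 0,"dy": 0,"dz": -4,"spin": 0},{"dx": 0,"dy": 0,"dz": -4,"spin": 0},{"dx": -4,"dy": 0,"dz": 0,"spin": 0},{"dx": -4,"dy": 0,"dz": 0,"spin": 0},{"dx": -4,"dy": 0,"dz": 0,"spin": 0},{"dx": -4,"dy": 0,"dz": 0,"spin": 0},{"dx": -4,"dy": 0,"dz": 0,"spin": 0},{"dx": 0,"dy": 0,"dz": 0,"spin": 0},{"dx": 0,"dy": 0,"dz": 0,"spin": 0}]}}

```text
time: 10.9
ee_pos: [0.5865, -0.2774, 0.4994]
eef_rot: [0.697, 0.717, -0.0, -0.0]
ft_force: [0.5, 1.4, 0.0]
width: 0.0007
grip_force: 0.0
```

>>> {"fn": "move_arm", "kwargs": {"steps": [{"dx": -4,"dy": -2,"dz": 0,"spin": 0},{"dx": -4,"dy": -2,"dz": 0,"spin": 0},{"dx": 0,"dy": 0,"dz": 0,"spin": 0},{"dx": 0,"dy": 0,"dz": 0,"spin": 0},{"dx": 0,"dy": 0,"dz": 0,"spin": 0},{"dx": 0,"dy": 0,"dz": 0,"spin": 0},{"dx": 0,"dy": 0,"dz": 0,"spin": 0},{"dx": 0,"dy": 0,"dz": 0,"spin": 0},{"dx": 0,"dy": 0,"dz": 0,"spin": 0},{"dx": 0,"dy": 0,"dz": 0,"spin": 0},{"dx": 0,"dy": 0,"dz": 0,"spin": 0},{"dx": 0,"dy": 0,"dz": 0,"spin": 0}]}}

```text
time: 12.1
ee_pos: [0.5493, -0.3573, 0.4997]
eef_rot: [0.696, 0.718, 0.0, -0.0]
ft_force: [-0.3, 0.6, 0.7]
width: 0.0004
grip_force: 0.0
```

```bash
python3 st.py
python3 - <<'E'
from bench import imaging
import cv2,pickle,numpy as np
d={n:imaging.camera(n) for n in("side","top")};pickle.dump(d,open("c4.pkl","wb"))
a=cv2.resize(d["side"]["img"][160:400,220:480,::-1],(325,300));b=cv2.resize(d["top"]["img"][90:280,220:520,::-1],(474,300))
cv2.imwrite("pics/s5.png",np.hstack([a,b]))
E
```

```text
t 12.1 xs,ys 0.015586558669260307 -0.2819318303303421 tip z 0.3174916312761351 tool y ang 0.029914044386957918 F [-0.267   0.6489  0.7071] w 0.00040790276621798535
```

View pics/s5.png

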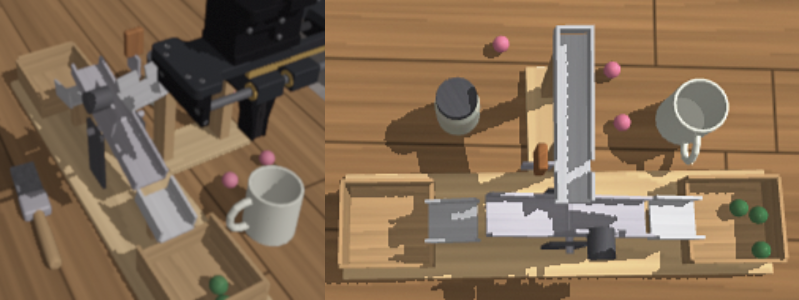

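All three green stones are in the right tray at (738,207), (757,215) and (761,250). The gate is tipped right and the handle at (541,158) has moved about 44 mm to its stop. The jar, mug and brush have not moved, and the arm is clear.

```bash
python3 -c "
from bench import job
print(job.close_job())"
```

```text
the job is handed in; nothing more can be done
None
```

The gate is tipped fully to the right, the shutter is open against its stop, all three green stones are in the right tray, the jar, mug and brush stand where they were, and the job was handed in at about 12 s.

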